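# Lay out guitar braces by length on the layout board

## Task

Lay the four loose wooden braces out on the layout board in order of length, ready for gluing: one on each rubber strip, the shortest on the strip next to the steel fence block and growing step by step to the longest beside the glue jar. Each brace lies on its flat underside, centred on its strip and parallel to it; leave the glue jar where it stands.

Things in the scene. Friction and masses are not known exactly. Their poses are not given: they have to be found in the camera images.
- brace_60: Shortest brace: a straight bar of pale wood, 60 mm long, 16 mm wide, 22 mm high, with a flat underside and its two upper ends bevelled over the last 14 mm (end faces 11 mm high). Loose, about 14 g, lying on the bench on its flat underside at any start. Origin: centre of the underside; x along its length, y across, z up out of its top.
- brace_85: Second shortest brace: a straight bar of pale wood, 85 mm long, 16 mm wide, 22 mm high, with a flat underside and its two upper ends bevelled over the last 14 mm (end faces 11 mm high). Loose, about 20 g, lying on the bench on its flat underside at any start. Origin: centre of the underside; x along its length, y across, z up out of its top.
- brace_110: Second longest brace: a straight bar of pale wood, 110 mm long, 16 mm wide, 22 mm high, with a flat underside and its two upper ends bevelled over the last 14 mm (end faces 11 mm high). Loose, about 25 g, lying on the bench on its flat underside at any start. Origin: centre of the underside; x along its length, y across, z up out of its top.
- brace_135: Longest brace: a straight bar of pale wood, 135 mm long, 16 mm wide, 22 mm high, with a flat underside and its two upper ends bevelled over the last 14 mm (end faces 11 mm high). Loose, about 30 g, lying on the bench on its flat underside at any start. Origin: centre of the underside; x along its length, y across, z up out of its top.
- strip_a: End strip of the row, on the robot's left (+y) end: flat black rubber strip 150 mm long, 26 mm wide, 4 mm thick, fixed on the grey layout board (190 x 360 x 12 mm, fixed on the bench, turned up to about 12 degrees either way). Origin: centre of the underside, at the board's top, so 12 mm above the bench; the rubber's top is 4 mm higher. x along its length, y across, towards the row's left end. Neighbouring strips lie about 56 mm apart, centre to centre.
- strip_b: Second strip from the left (+y) end: flat black rubber strip 150 mm long, 26 mm wide, 4 mm thick, fixed on the grey layout board (190 x 360 x 12 mm, fixed on the bench, turned up to about 12 degrees either way). Origin: centre of the underside, at the board's top, so 12 mm above the bench; the rubber's top is 4 mm higher. x along its length, y across, towards the row's left end. Neighbouring strips lie about 56 mm apart, centre to centre.
- strip_c: Third strip from the left, second from the right: flat black rubber strip 150 mm long, 26 mm wide, 4 mm thick, fixed on the grey layout board (190 x 360 x 12 mm, fixed on the bench, turned up to about 12 degrees either way). Origin: centre of the underside, at the board's top, so 12 mm above the bench; the rubber's top is 4 mm higher. x along its length, y across, towards the row's left end. Neighbouring strips lie about 56 mm apart, centre to centre.
- strip_d: End strip of the row, on the robot's right (-y) end: flat black rubber strip 150 mm long, 26 mm wide, 4 mm thick, fixed on the grey layout board (190 x 360 x 12 mm, fixed on the bench, turned up to about 12 degrees either way). Origin: centre of the underside, at the board's top, so 12 mm above the bench; the rubber's top is 4 mm higher. x along its length, y across, towards the row's left end. Neighbouring strips lie about 56 mm apart, centre to centre.
- fence: Bright steel fence block, rectangular, 90 mm long (x), 22 mm wide (y), 35 mm high with two small dark screw heads (4 mm) on top; fixed on the layout board just beyond one end of the row of strips, its length parallel to them, about 63 mm from the centre line of the end strip. Which end of the row varies. Origin: centre of the underside.
- glue_jar: Round amber glass glue jar with a white cap, 40 mm across, 55 mm high, about 120 g, standing loose on the layout board beyond the other end of the row, opposite the fence block, about 63 mm from the centre line of the end strip. Not to be moved. Origin: centre of the underside.
There are look-alikes about, which are no part of the job. What is shaped like the brace_110 but green is not meant.

How it is judged:
By the outcome, as a careful person would: the job done as asked, in the order asked, and still so for the second after the job is handed in, with the robot touching nothing.
It also fails if it takes over 109 s, if anything falls off the work surface, if the arm or the gripper's body presses on something with over 40 N, if the wrist force passes 120 N, or if a joint passes its speed limit or range.

## Robot

A 7-joint arm with a two-finger parallel gripper is mounted at the origin on the work surface. World frame = base frame: x ahead of the robot, y to its left, z up, the work surface at z = 0. Lengths are in m, angles in degrees, forces in N, time in s.
With the tool pointing down it reaches from about 0.35 to 0.775 m from the base axis. Payload 3.1 kg.
Tool frame: the origin (TCP) lies on the centre line of the jaws, within the pads' length; the fingertips stand 17 mm ahead of it and the grasp point (between the pads) lies 2 mm behind it (robot.tip_reach is the distance from the TCP to the fingertips, in m); z points along the fingers, y is the direction in which the jaws open and shut (so a half turn about z gives the same grasp; the last joint's range is limited). The gripper opens to 85 mm and grips with 20 to 120 N. Pads are 22 mm wide; open, the fingers measure 114 mm over their backs; the gripper's body (76 mm by 85 mm) begins 54 mm behind the grasp point. The pads swing forward as they close: fully open they stand 13 mm farther back than shut.
Start: joints at [-69.024, 17.813, 0.802, 86.603, -0.252, 75.585, -1.558], TCP at [0.218, 0.505, 0.248] pointing down, gripper open.
Joint ranges: [-154.91, 154.91], [-16.99, 109.72], [-72.82, 74.43], [7.12, 147.25], [-82.49, 262.49], [11.32, 116.49], [-174.64, 174.64]. Speed limits (degrees/s): [159.86, 159.86, 180, 180, 180, 180, 180].

## Interface

Orientations are given as [roll, pitch, yaw] about the fixed x, y, z axes, in that order (R = Rz(yaw) Ry(pitch) Rx(roll)).
In Python, from station import robot, fingers, vision, workorder, recognise gives the robot as it stands. Calls block until the motion is done:
- robot.move_to(position, orientation): joint-space move of the TCP to a pose.
- robot.line_to(position, orientation=None, velocity=0.15, f_stop=None): straight line of the TCP; orientation=None keeps the orientation; velocity is the mean speed in m/s. With f_stop (N) it stops when the force on the tool has changed by that much, and returns True; else False.
- robot.move_j(angles): joint-space move.
- fingers.gripper_to(opening, force=None): opening from 0.0 (shut) to 1.0 (fully open); force is the grip in N (None keeps the last); returns when the fingers have stopped.
- robot.pause(seconds).
- robot.inverse_kinematics(position, orientation): joint angles nearest the present ones, or None.
- vision.grab_frame(name): name is "scene" or "side" or "wrist"; returns the picture (384x512x3 uint8, red, green, blue); there is no depth.
- vision.calibration(name): a dict with "mtx" (3x3 intrinsics, pixels), "k1" (the pictures are not rectified: a ray, as slopes to the right and down, at radius r is drawn at 1 + k1 r^2 times it, then the intrinsics apply), "extrinsics" (4x4, takes a point from world to camera coordinates); the wrist camera has in their place "T_tool_cam" (4x4, takes a point from camera to tool coordinates, whose origin is the TCP and whose axes are the flange's). Camera axes: x right, y up, looking along -z (the intrinsics and any distortion apply to the point x, -y, -z); pixel columns grow to the right and rows downward; lengths in m; the calibration is good to about 2 mm. A picture is of the moment at which its call begins: read the wrist's pose just before it. calibration takes no time and is no camera call.
A pose or a line that the arm cannot do raises robot.PlanningError and nothing moves.
- workorder.close_job(): hands the job in, once; it reports no verdict.
Trained networks look in the newest picture that a camera, given by its name, has taken for a name from the list of things; names that differ only in an ending like _2 or _b are one class to them, and where a whole thing is asked for, a point or a joint stands for the part that bears it (a point fixed in the world has none). Each returns a list of dicts, best first, with "p" (0 to 1); they miss things now and then, are a little off and sometimes report something else, mostly with a low value. They report only what shows in the picture. A call takes as long as a camera call. They do not tell look-alikes from the thing itself.
- recognise(label, camera): "rect" ([centre column, centre row, width, height] in pixels, round what is visible of it).
Readings, each from a call of its own:
- robot.current_time_s(): time.
- robot.current_joint_positions(): joint angles.
- robot.current_dq(): joint speeds.
- robot.current_joint_torque(): joint torques, N m.
- robot.current_tool_pos(): TCP position.
- robot.current_eef_rot(): TCP orientation.
- robot.current_contact_force(): force on the tool from outside, world axes, zero at the start.
- robot.current_torque(): the same for the moment, N m.
- robot.current_finger_gap(): opening from 0.0 (shut) to 1.0 (fully open).
Only numpy, scipy, OpenCV 4.12 (cv2) and the standard library are available. Lean on these libraries where they do the work, as an engineer would, in place of code of your own. Each camera call takes 0.05 s, during which the arm holds its last target. There are 200 camera calls.

## Working session

There is one attempt and no reset: what is moved stays moved. The work goes in short steps, each a Python script; the robot and the scene stay as the last script left them, time stands still between calls to the robot, and variables do not carry over. Pictures are saved under pics/ and viewed, about 12 in all and at most 16, crops included, and the job is handed in when it is done.

```bash
mkdir -p pics; ls; python3 - <<'E'
from station import robot, fingers, vision, recognise
import cv2
for n in ("scene","side"):
    im=vision.grab_frame(n); cv2.imwrite(f"pics/{n}0.png",cv2.cvtColor(im,cv2.COLOR_RGB2BGR))
    c=vision.calibration(n); print(n,c)
    for l in ("brace_60","brace_110","strip_a","fence","glue_jar"):
        print(l,[(round(d["p"],2),[round(v) for v in d["rect"]]) for d in recognise(l,n)])
print(vision.calibration("wrist"), robot.current_time_s(), robot.current_eef_rot())
E
```

```text
pics
scene {'mtx': array([[463.39352371,   0.        , 264.25396147],
       [  0.        , 463.39352371, 193.23426705],
       [  0.        ,   0.        ,   1.        ]]), 'k1': -0.05735184973790654, 'extrinsics': array([[-0.57956429,  0.81461754, -0.02243857,  0.33713007],
       [-0.49270012, -0.32833642,  0.80587951,  0.25074519],
       [ 0.64911618,  0.47811447,  0.59165423, -1.75884074],
       [ 0.        ,  0.        ,  0.        ,  1.        ]])}
brace_60 [(0.78, [177, 185, 26, 23]), (0.66, [252, 175, 6, 21]), (0.64, [202, 158, 20, 14]), (0.6, [179, 156, 28, 24]), (0.55, [216, 176, 22, 17]), (0.52, [234, 193, 32, 16])]
brace_110 [(0.78, [177, 185, 26, 23]), (0.66, [252, 175, 6, 21]), (0.64, [202, 158, 20, 14]), (0.6, [179, 156, 28, 24]), (0.55, [216, 176, 22, 17]), (0.52, [234, 193, 32, 16])]
strip_a [(0.82, [336, 228, 40, 35]), (0.82, [320, 222, 33, 29]), (0.77, [303, 211, 38, 28]), (0.56, [352, 235, 37, 38])]
fence [(0.63, [289, 198, 26, 28])]
glue_jar [(0.52, [375, 241, 16, 25])]
side {'mtx': array([[360.71116226,   0.        , 261.48165923],
       [  0.        , 360.7
[... 841 characters left out ...]
(0.73, [221, 163, 42, 18]), (0.5, [215, 155, 42, 22])]
fence [(0.89, [252, 192, 31, 26])]
glue_jar []
{'mtx': array([[322.57699274,   0.        , 256.80218071],
       [  0.        , 322.57699274, 192.21158735],
       [  0.        ,   0.        ,   1.        ]]), 'k1': -0.014137336217059851, 'T_tool_cam': array([[ 7.39289828e-04,  9.56305079e-01,  2.92369712e-01,
         7.42204889e-02],
       [ 9.99999721e-01, -6.75400368e-04, -3.19461335e-04,
         1.13380594e-03],
       [-1.08035887e-04,  2.92369867e-01, -9.56305312e-01,
        -1.25926314e-01],
       [ 0.00000000e+00,  0.00000000e+00,  0.00000000e+00,
         1.00000000e+00]])} 0.6 [1.79995160e+02 4.05498144e-04 1.56637224e+02]
```

```bash
cat > h.py <<'E'
from station import robot, fingers, vision, workorder, recognise
import numpy as np, cv2
from scipy.spatial.transform import Rotation as R
def cam(name):
    """-> calib, world-from-camera 4x4"""
    c=vision.calibration(name)
    if name!="wrist": return c,np.linalg.inv(c["extrinsics"])
    T=np.eye(4); T[:3,:3]=R.from_euler("xyz",robot.current_eef_rot(),degrees=True).as_matrix(); T[:3,3]=robot.current_tool_pos()
    return c,T@c["T_tool_cam"]
def unproj(c,T,uv,z):
    """pixels -> world xyz on plane z"""
    K=c["mtx"]; d=(np.atleast_2d(uv)-K[:2,2])/[K[0,0],K[1,1]]; s=d.copy()
    for _ in range(10): s=d/(1+c["k1"]*(s**2).sum(1,keepdims=True))
    r=np.c_[s[:,0],-s[:,1],-np.ones(len(s))]@T[:3,:3].T
    o=T[:3,3]; return o+r*((z-o[2])/r[:,2])[:,None]
def proj(c,T,P):
    p=np.c_[np.atleast_2d(P),np.ones(len(np.atleast_2d(P)))]@np.linalg.inv(T).T
    s=np.c_[p[:,0],-p[:,1]]/-p[:,2:3]; s=s*(1+c["k1"]*(s**2).sum(1,keepdims=True))
    return s*[c["mtx"][0,0],c["mtx"][1,1]]+c["mtx"][:2,2]
def save(im,n,k=1): cv2.imwrite(f"pics/{n}.png",cv2.cvtColor(cv2.resize(im,None,fx=k,fy=k,interpolation=cv2.INTER_CUBIC),cv2.COLOR_RGB2BGR))
def ortho(im,c,T,z,x0,x1,y0,y1,s):
    """rectified top view on plane z; rows: x falling, cols: y falling; s px/m"""
    X,Y=np.meshgrid(np.arange(x1,x0,-1/s),np.arange(y1,y0,-1/s),indexing="ij")
    p=proj(c,T,np.c_[X.ravel(),Y.ravel(),np.full(X.size,z)]).astype(np.float32).reshape(*X.shape,2)
    return cv2.remap(im,p[...,0].copy(),p[...,1].copy(),cv2.INTER_LINEAR)
E
python3 - <<'E'
import cv2
from h import *
a=cv2.imread("pics/side0.png");b=cv2.imread("pics/scene0.png")
cv2.imwrite("pics/s1.png",cv2.resize(a[120:370,150:450],None,fx=2.4,fy=2.4,interpolation=2))
cv2.imwrite("pics/s2.png",cv2.resize(b[130:280,150:410],None,fx=3,fy=3,interpolation=2))
c,T=cam("side")
for uv in [(377,260),(340,300),(318,258),(379,318),(304,225),(271,250)]: print(uv,unproj(c,T,uv,.011).round(3))
for uv in [(241,185),(231,171),(221,163),(215,155),(252,192)]: print(uv,unproj(c,T,uv,.016).round(3))
E
```

```text
(377, 260) [[ 0.643 -0.309  0.011]]
(340, 300) [[ 0.498 -0.326  0.011]]
(318, 258) [[ 0.54  -0.219  0.011]]
(379, 318) [[ 0.529 -0.403  0.011]]
(304, 225) [[ 0.587 -0.122  0.011]]
(271, 250) [[ 0.469 -0.13   0.011]]
(241, 185) [[0.549 0.104 0.016]]
(231, 171) [[0.564 0.175 0.016]]
(221, 163) [[0.562 0.227 0.016]]
(215, 155) [[0.57  0.274 0.016]]
(252, 192) [[0.556 0.06  0.016]]
```

View pics/s1.png

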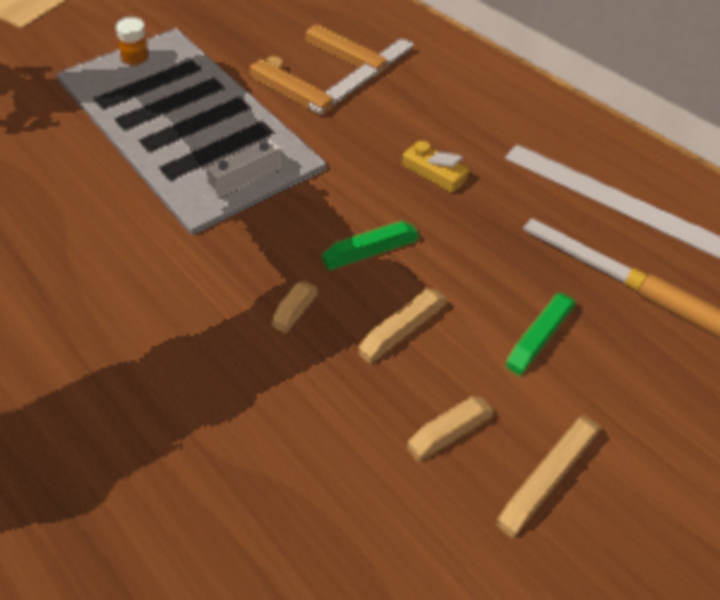

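View pics/s2.png

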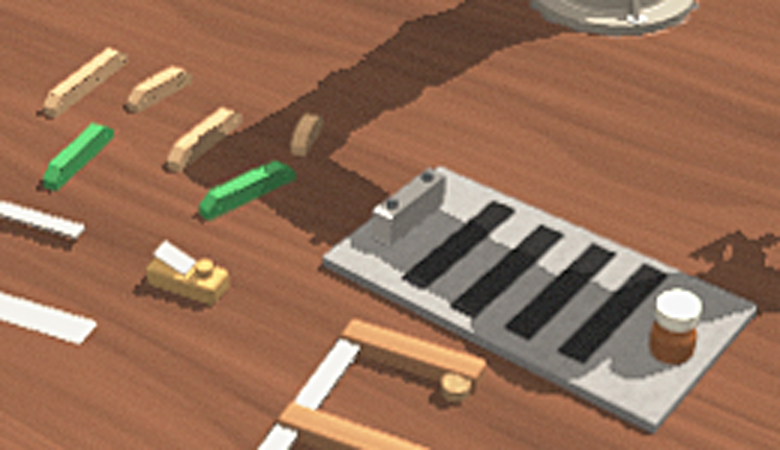

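Side view: the wooden braces are at (271,250), which is short and in shadow, then (318,258), (340,300) and (379,318). The green look-alikes are at (377,260) and (304,225). The fence is at the -y end and the jar at the +y end, so the order is strip_d=60, c=85, b=110, a=135. Next I'll take closer wrist views of both areas.

```bash
python3 - <<'E'
from h import *
for n,p in (("board",[.50,.17,.30]),("braces",[.46,-.26,.30])):
    robot.move_to(p,[180,0,180]); 
    c,T=cam("wrist"); im=vision.grab_frame("wrist"); np.savez(n,im=im,T=T)
    for l in (("brace_60",) if n=="braces" else ("strip_a","fence","glue_jar")):
        print(l,[(round(d["p"],2),[round(v) for v in d["rect"]],unproj(c,T,d["rect"][:2],.016)[0,:2].round(3)) for d in recognise(l,"wrist")])
    y=p[1]; save(ortho(im,c,T,.016,.38,.75,y-.25,y+.25,1500),"o_"+n)
print(robot.current_time_s())
E
```

```text
strip_a [(0.97, [342, 199, 35, 108], array([0.56 , 0.286])), (0.78, [218, 193, 23, 112], array([0.552, 0.121])), (0.62, [301, 197, 31, 110], array([0.557, 0.232])), (0.55, [257, 200, 30, 108], array([0.562, 0.174]))]
fence [(0.82, [167, 195, 29, 77], array([0.554, 0.053]))]
glue_jar [(0.75, [395, 225, 49, 42], array([0.598, 0.363]))]
brace_60 [(0.92, [151, 203, 29, 93], array([ 0.529, -0.398])), (0.86, [227, 275, 27, 66], array([ 0.638, -0.299])), (0.76, [358, 166, 23, 48], array([ 0.476, -0.126])), (0.68, [293, 215, 18, 76], array([ 0.545, -0.207])), (0.68, [356, 246, 39, 68], array([ 0.591, -0.117])), (0.62, [212, 181, 19, 63], array([ 0.498, -0.316]))]
4.1083
```

View pics/o_board.png

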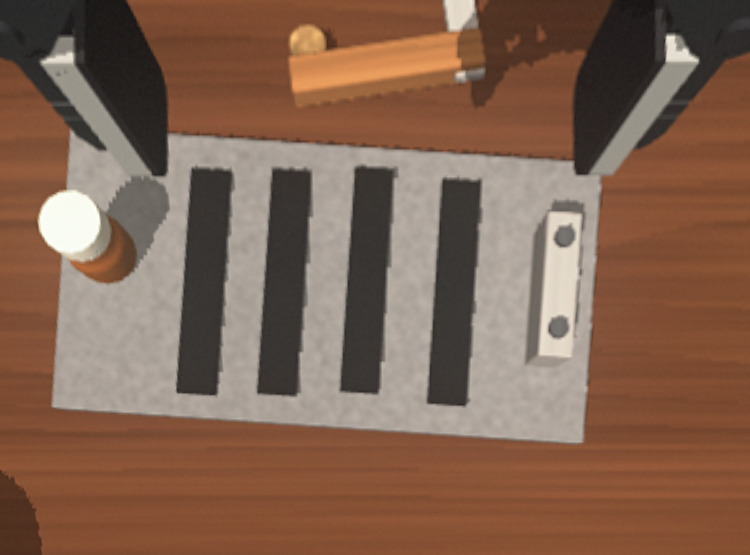

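View pics/o_braces.png

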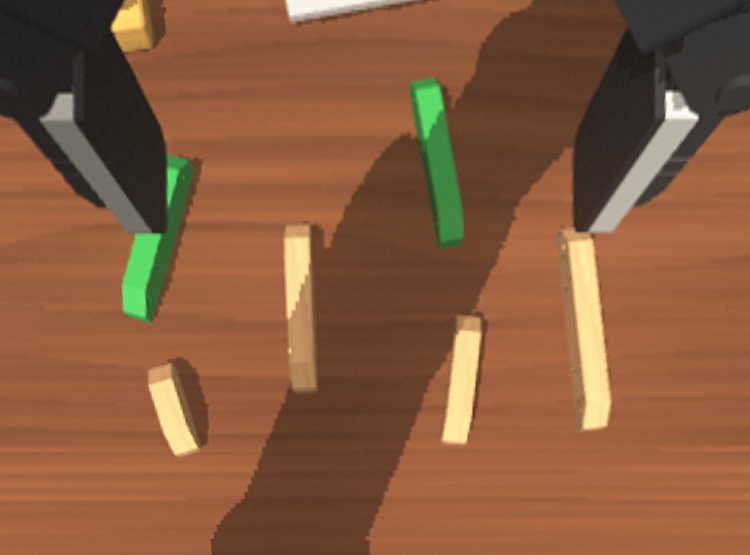

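Left to right in the wrist view, the wooden braces are 60 (175,410), 110 (300,305), 85 (462,380) and 135 (588,330). The green ones at (155,240) and (437,165) are decoys. The lengths are visibly distinct. Next I'll fit the poses.

```bash
cat > fit.py <<'E'
from h import *
from scipy.optimize import minimize
def hullmask(c,T,P,shape):
    m=np.zeros(shape,np.uint8)
    cv2.fillConvexPoly(m,cv2.convexHull(np.round(proj(c,T,P)*16).astype(np.int32)),255,lineType=cv2.LINE_AA,shift=4); return m
def brace_pts(L,q,z0):
    a,b=L/2,L/2-.014
    P=np.array([(sx*X,sy*.008,z) for X,z in((a,0),(a,.011),(b,.022)) for sx in(1,-1) for sy in(1,-1)])
    cs,sn=np.cos(q[2]),np.sin(q[2])
    return np.c_[P[:,0]*cs-P[:,1]*sn+q[0],P[:,0]*sn+P[:,1]*cs+q[1],P[:,2]+z0]
def box_pts(L,q,z0):
    P=np.array([(sx*L/2,sy*.013) for sx in(1,-1) for sy in(1,-1)]); cs,sn=np.cos(q[2]),np.sin(q[2])
    return np.c_[P[:,0]*cs-P[:,1]*sn+q[0],P[:,0]*sn+P[:,1]*cs+q[1],np.full(4,z0)]
def fit(mask,c,T,pts,L,z0,q0):
    """pose (x,y,yaw rad) maximising silhouette overlap"""
    mk=mask.astype(float)/255
    def cost(s):
        h=hullmask(c,T,pts(L,[q0[0]+s[0]/1e3,q0[1]+s[1]/1e3,q0[2]+s[2]/57.3],z0),mask.shape)/255.
        return 1-np.minimum(h,mk).sum()/np.maximum(h,mk).sum()
    r=minimize(cost,[0,0,0],method="Nelder-Mead",options=dict(initial_simplex=[[0,0,0],[6,0,0],[0,6,0],[0,0,5]]))
    r=minimize(cost,r.x,method="Nelder-Mead",options=dict(initial_simplex=r.x+np.array([[0,0,0],[2,0,0],[0,2,0],[0,0,2]])))
    return np.array(q0)+r.x*[.001,.001,1/57.3],1-r.fun
def comp(mask,c,T,p,z):
    """mask component nearest world p, and rough yaw near 0 (world)"""
    n,l,s,ce=cv2.connectedComponentsWithStats(mask); u=proj(c,T,[*p,z])[0]
    i=1+np.argmin(np.hypot(*(ce[1:]-u).T)+1e3*(s[1:,4]<100)); m=((l==i)*255).astype(np.uint8)
    w=unproj(c,T,np.argwhere(m)[:,::-1],z)[:,:2]; v=np.linalg.svd(w-w.mean(0),full_matrices=False)[2][0]
    return m,[*w.mean(0),np.arctan(v[1]/v[0])]
def wood(im):
    h=cv2.cvtColor(im,cv2.COLOR_RGB2LAB).astype(int)
    return h
E
python3 - <<'E'
from fit import *
print(robot.tip_reach)
c=vision.calibration("wrist")
B=np.load("board.npz"); im,T=B["im"],B["T"]
m=((im.max(2)<75)*255).astype(np.uint8)
out={}
for n,p in zip("abcd",[(.56,.286),(.557,.232),(.562,.174),(.552,.121)]):
    k,q=comp(m,c,T,p,.016); q,s=fit(k,c,T,box_pts,.15,.016,q); out["strip_"+n]=q; print(n,q[:2].round(4),(q[2]*57.3).round(2),s.round(3))
B=np.load("braces.npz"); im,T=B["im"],B["T"]
f=im.astype(float)+1
rg,gb=f[...,1]/f[...,0],f[...,2]/f[...,0]
for n,(u,v) in dict(w60=(358,166),w110=(293,215),w85=(212,181),w135=(151,203),bg=(256,100),sh=(330,200)).items(): print(n,rg[v,u].round(2),gb[v,u].round(2),im[v,u])
m=((rg>.66)&(rg<.95)&(im.max(2)>70))*np.uint8(255); m=cv2.morphologyEx(m,cv2.MORPH_OPEN,np.ones((3,3)))
ov=im.copy()
for L,p in ((60,(.476,-.126)),(110,(.545,-.207)),(85,(.498,-.316)),(135,(.529,-.398))):
    k,q=comp(m,c,T,p,.011); q,s=fit(k,c,T,brace_pts,L/1e3,0,q); out[f"b{L}"]=q; print(L,q[:2].round(4),(q[2]*57.3).round(2),s.round(3))
    ov[k>0]=(0,0,255); cv2.polylines(ov,[cv2.convexHull(proj(c,T,brace_pts(L/1e3,q,0)).round().astype(np.int32))],True,(255,0,0))
np.savez("poses",**out); save(ov[100:320,110:410],"ov",2.5)
E
```

```text
0.017
a [0.5631 0.2842] -4.01 0.939
b [0.5625 0.2306] -3.97 0.918
c [0.5642 0.1756] -4.11 0.89
d [0.5557 0.1173] -3.82 0.897
w60 0.87 0.59 [251 219 148]
w110 0.74 0.5 [188 139  94]
w85 0.9 0.62 [254 229 158]
w135 0.9 0.62 [254 228 156]
bg 0.61 0.4 [160  98  64]
sh 0.61 0.41 [157  95  63]
60 [ 0.4791 -0.1233] 17.03 0.934
110 [ 0.548  -0.2096] 2.54 0.948
85 [ 0.4993 -0.3184] -6.78 0.921
135 [ 0.534 -0.401] 6.12 0.939
```

View pics/ov.png

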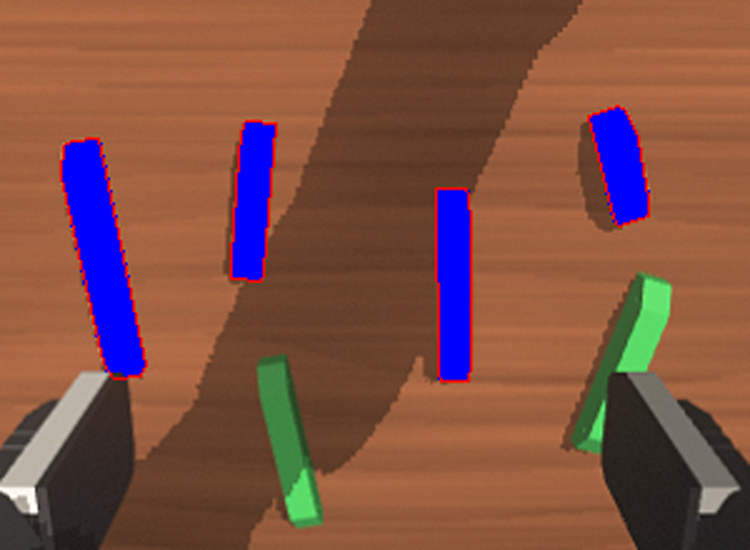

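```bash
cat > pp.py <<'E'
from fit import *
def box_pts3(L,q,z0): return np.r_[box_pts(L,q,.012),box_pts(L,q,.016)]
def pick(q,z=.020,hi=.13):
    o=[180,0,180+np.degrees(q[2])]
    fingers.gripper_to(.5); robot.move_to([q[0],q[1],hi],o)
    hit=robot.line_to([q[0],q[1],z],velocity=.1,f_stop=8); fingers.gripper_to(0,30); g=robot.current_finger_gap()
    robot.line_to([q[0],q[1],hi],velocity=.2); print("pick hit",hit,"gap",g,robot.current_finger_gap()); return z
def place(q,z,hi=.13):
    o=[180,0,180+np.degrees(q[2])]
    robot.move_to([q[0],q[1],hi],o); robot.line_to([q[0],q[1],z+.026],velocity=.15)
    hit=robot.line_to([q[0],q[1],z+.0155],velocity=.03,f_stop=3); print("place hit",hit,robot.current_tool_pos(),robot.current_finger_gap())
    fingers.gripper_to(.36); print("gap",robot.current_finger_gap())
    robot.line_to([q[0],q[1],hi],velocity=.2)
def look(p,name):
    robot.move_to(p,[180,0,180]); c,T=cam("wrist"); im=vision.grab_frame("wrist"); np.savez(name,im=im,T=T); return c,T,im
def woodmask(im):
    f=im.astype(float)+1; rg=f[...,1]/f[...,0]; gb=f[...,2]/f[...,0]
    m=((rg>.66)&(rg<.95)&(gb<.75)&(im.max(2)>70))*np.uint8(255); return cv2.morphologyEx(m,cv2.MORPH_OPEN,np.ones((3,3)))
E
python3 - <<'E'
from pp import *
c=vision.calibration("wrist"); P=dict(np.load("poses.npz"))
B=np.load("board.npz"); im,T=B["im"],B["T"]; m=((im.max(2)<75)*255).astype(np.uint8)
for n in "abcd":
    k,_=comp(m,c,T,P["strip_"+n][:2],.016); q,s=fit(k,c,T,box_pts3,.15,.016,P["strip_"+n]); P["strip_"+n]=q; print(n,q[:2].round(4),(q[2]*57.3).round(2),s.round(3))
np.savez("poses",**P)
z=pick(P["b60"]); place(P["strip_d"],z)
c,T,im=look([.50,.15,.25],"l1")
k,q=comp(woodmask(im),c,T,P["strip_d"][:2],.027); q,s=fit(k,c,T,brace_pts,.06,.016,q)
print("60:",q[:2].round(4),q[2]*57.3,s, "time",robot.current_time_s()); save(ortho(im,c,T,.016,.45,.67,.03,.33,2500),"l1")
E
```

```text
a [0.5631 0.2847] -3.95 0.907
b [0.5631 0.231 ] -3.98 0.898
c [0.5647 0.1758] -3.66 0.887
d [0.556  0.1176] -3.86 0.884
pick hit False gap 0.1791102910368719 0.18098995996392778
place hit True [0.55670126 0.11776324 0.03645926] 0.18069541178839083
gap 0.36211902182160416
60: [0.5555 0.1189] -4.037362954002458 0.9503420015200068 time 11.4417
```

View pics/l1.png

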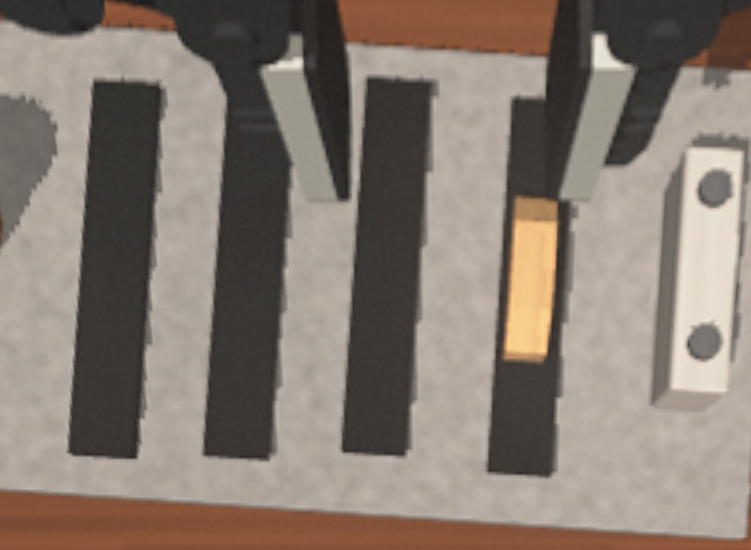

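The 60 brace sits on the strip by the fence at (530,280), slightly to the left of its centre. I'll re-measure the strips in this closer view to get the camera bias in y, and correct the later placings for it.

```bash
python3 - <<'E'
from pp import *
c=vision.calibration("wrist"); P=dict(np.load("poses.npz"))
B=np.load("l1.npz"); im,T=B["im"],B["T"]; o=ortho(im,c,T,.016,.45,.67,.03,.33,2500).max(2)
print("row300:",o[300,60:180:4], "row420",o[420,480:570:3])
for th in (55,62,70,85):
    m=((o<th)*255).astype(np.uint8)
    for n,(u,v) in dict(a=(115,268),c=(387,266)).items():
        mm=(cv2.floodFill(m.copy(),None,(u,v),128)[1]==128).astype(np.uint8); r=cv2.minAreaRect(cv2.findNonZero(mm))
        print(th,n,(.67-(r[0][1]+.5)/2500).__round__(4),(.33-(r[0][0]+.5)/2500).__round__(4),np.array(r[1])/2.5,r[2])
    x=[np.flatnonzero(m[v,460:590]) for v in (400,420,440)]; print("d edges",[(a.min()+460,a.max()+460) for a in x])
E
```

```text
row300: [181 183 183 180 168  66  58  57  56  57  58  58  56  58  56  58  57  56
  57  59  56  49  96 179 183 177 175 172 171 170] row420 [183 185 180 143  70  63  64  64  64  64  63  65  66  65  64  65  66  67
  66  67  66  66  65  65  63 129 193 186 185 187]
55 a 0.56 0.1798 [219.6 300. ] 90.0
55 c 0.56 0.1798 [219.6 300. ] 90.0Traceback (most recent call last):
  File "<stdin>", line 10, in <module>
    return umr_minimum(a, axis, None, out, keepdims, initial, where)
ValueError: zero-size array to reduction operation minimum which has no identity
```

```bash
python3 - <<'E'
from pp import *
c=vision.calibration("wrist"); P=dict(np.load("poses.npz"))
B=np.load("l1.npz"); im,T=B["im"],B["T"]; o=ortho(im,c,T,.016,.45,.67,.03,.33,2500).max(2)
m=((o<110)*255).astype(np.uint8)
for n,(u,v) in dict(a=(115,268),c=(387,266)).items():
    mm=(cv2.floodFill(m.copy(),None,(u,v),128)[1]==128).astype(np.uint8); mm=cv2.morphologyEx(mm,cv2.MORPH_OPEN,np.ones((41,41))); r=cv2.minAreaRect(cv2.findNonZero(mm))
    print(n,round(.67-(r[0][1]+.5)/2500,4),round(.33-(r[0][0]+.5)/2500,4),np.array(r[1])/2.5,r[2])
bias=np.array([0,-.0016,0]); P["strip_a"][:2]=.5628,.2843; P["strip_b"][:2]=.5628,.2302; P["strip_c"][:2]=.5637,.1753
P["strip_d"][:2]=.5558,.1172
yaw=np.radians(-3.9)
for n in "abcd": P["strip_"+n][2]=yaw
np.savez("poses",**P)
z=pick(P["b85"]); place(P["strip_c"]+bias,z)
c,T,im=look([.50,.18,.25],"l2"); ov=im.copy()
for L,n in ((60,"d"),(85,"c")):
    k,q=comp(woodmask(im),c,T,P["strip_"+n][:2],.027); q,s=fit(k,c,T,brace_pts,L/1e3,.016,q)
    d=q-P["strip_"+n]; print(L,"brace-strip mm",(d[:2]*1e3).round(1),np.degrees(d[2]).round(2),s.round(3))
print("time",robot.current_time_s()); save(ortho(im,c,T,.016,.45,.67,.06,.36,2500),"l2")
E
```

```text
a 0.5622 0.2837 [ 28.42312622 150.74969482] 3.7861123085021973
c 0.5632 0.1751 [ 27.11489258 150.31379395] 3.7685296535491943
pick hit False gap 0.17892067123614722 0.1826625180117651
place hit True [0.56428577 0.1739203  0.03655387] 0.17916453829222445
gap 0.36296640098808874
60 brace-strip mm [0.  1.6] -0.19 0.953
85 brace-strip mm [-0.3 -0.2] 0.04 0.954
time 20.2417
```

View pics/l2.png

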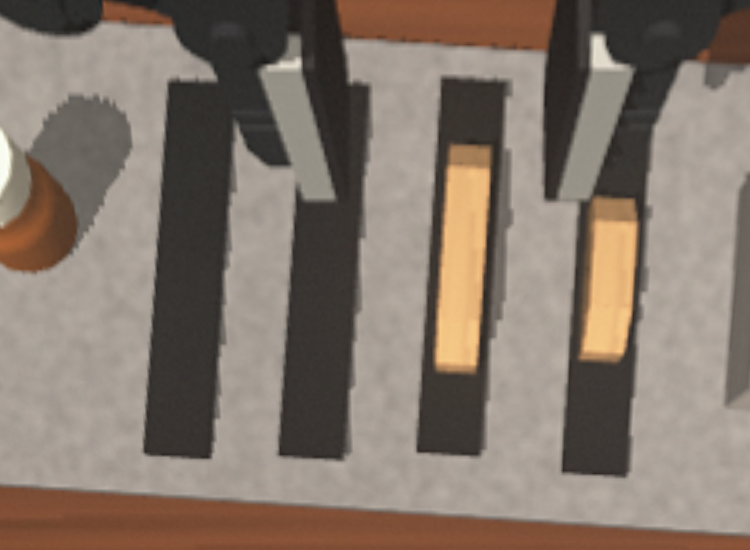

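Both braces are on their strips, and the corrected placing is within 0.3 mm. Next are 110 and 135, then a 1.6 mm nudge for 60.

```bash
python3 - <<'E'
from pp import *
P=dict(np.load("poses.npz")); bias=np.array([0,-.0016,0])
P["strip_a"][:2]=.5625,.2837; P["strip_b"][:2]=.5624,.2300; np.savez("poses",**P)
for L,n in ((110,"b"),(135,"a")):
    z=pick(P[f"b{L}"]); place(P["strip_"+n]+bias,z)
# regrip the 60 where it was put, shift it
q=P["strip_d"]+[0.0002,.0002,0]; o=[180,0,180+np.degrees(q[2])]
robot.move_to([q[0],q[1],.13],o); fingers.gripper_to(.36); robot.line_to([q[0],q[1],.0365],velocity=.1,f_stop=8)
fingers.gripper_to(0,30); print(robot.current_finger_gap()); robot.line_to([q[0],q[1],.06],velocity=.15)
place(P["strip_d"]+bias,.020)
c,T,im=look([.49,.2,.30],"l3")
for L,n in ((60,"d"),(85,"c"),(110,"b"),(135,"a")):
    k,q=comp(woodmask(im),c,T,P["strip_"+n][:2],.027); q,s=fit(k,c,T,brace_pts,L/1e3,.016,q)
    d=q-P["strip_"+n]; print(L,"brace-strip mm",(d[:2]*1e3).round(1),np.degrees(d[2]).round(2),s.round(3))
print("time",robot.current_time_s()); save(ortho(im,c,T,.016,.44,.68,.03,.39,2080),"l3")
E
```

```text
pick hit False gap 0.1771218615850054 0.17973006323344842
place hit True [0.56294996 0.22863346 0.03659081] 0.17790964580388036
gap 0.35601421605137357
pick hit False gap 0.18606615537175142 0.1813033282166668
place hit True [0.56306933 0.28232506 0.03665391] 0.17958058248985867
gap 0.3589036709789569
0.1788208786924985
place hit True [0.55664585 0.11573867 0.03718562] 0.18490730807571423
gap 0.3588853626248967
60 brace-strip mm [-0.3 -0.4] -0.38 0.953
85 brace-strip mm [-0.2 -0.2] 0.06 0.949
110 brace-strip mm [-0.4  0.1] 0.08 0.952
135 brace-strip mm [-1.6  0. ] 0.19 0.872
time 43.0167
```

View pics/l3.png

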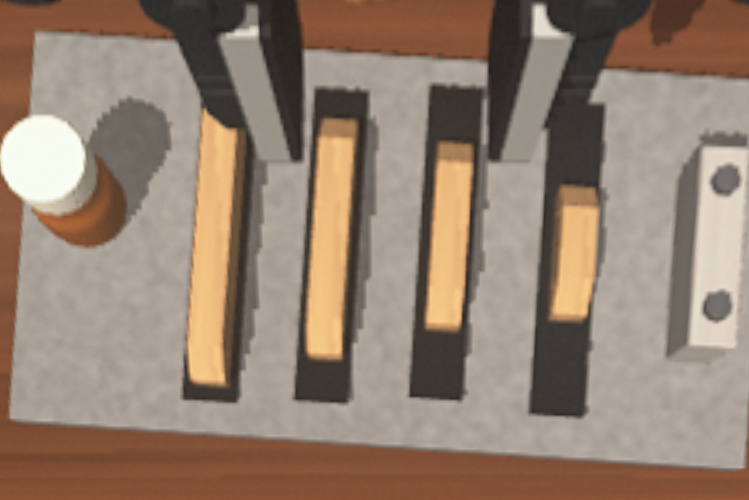

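All four are in order. The far end of the 135 is hidden by a finger at (245,110), so I'll take one more view from another spot before handing in.

```bash
python3 - <<'E'
from pp import *
P=dict(np.load("poses.npz"))
c,T,im=look([.46,.25,.32],"l4")
for L,n in ((110,"b"),(135,"a")):
    k,q=comp(woodmask(im),c,T,P["strip_"+n][:2],.027); q,s=fit(k,c,T,brace_pts,L/1e3,.016,q)
    d=q-P["strip_"+n]; print(L,"mm",(d[:2]*1e3).round(1),np.degrees(d[2]).round(2),s.round(3))
save(ortho(im,c,T,.016,.46,.67,.18,.39,2500),"l4")
E
```

```text
110 mm [-0.4 -0. ] 0.12 0.947
135 mm [-0.4  0.3] 0.07 0.952
```

View pics/l4.png

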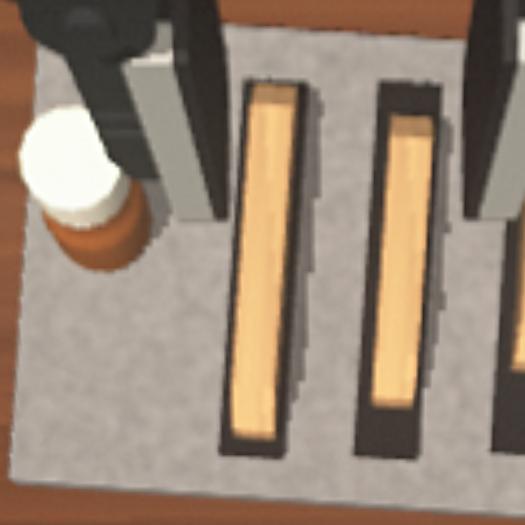

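The 135 at (265,265) is centred on its strip, within 0.5 mm, and the jar still stands. The gripper is well clear, so I'm handing in.

```bash
python3 -c "
from h import *
print(workorder.close_job(), robot.current_time_s())"
```

```text
the job is handed in; nothing more can be done
the job is handed in; nothing more can be done
```

The four wooden braces are on their strips in order of length, and the job is handed in. From the fence to the jar they run 60 (strip_d), 85 (strip_c), 110 (strip_b) and 135 (strip_a). I did not reach for the green look-alikes or the jar, and the jar was still standing in the last picture.

- **Correction made:** the first placing of the 60 brace was 1.6 mm off centre because of camera bias. I regripped it, moved it over, and allowed for the bias on the other three.
- **Last checks:** each brace's centre is about 0.5 mm or less from its strip's centre, and each is within 0.4° of parallel. These figures come from the wrist camera, calibrated to about 2 mm.
- **Disagreement:** one view put the 135 brace 1.6 mm off along its length, but a finger hid its far end. A clear second view gave 0.4 mm.
- **Time:** the clock read 43 s at the main check, before that second view and handing in. The limit is 109 s.

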